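# Lift the soaked porous stone out of the deep tank with the lifting hook

## Robot

A 6-joint arm with a two-finger parallel gripper is mounted at the origin on a cart in front of the work surface, level with it; the furniture and walls round the work are solid. World frame = base frame: x ahead of the robot, y to its left, z up, the work surface at z = 0. Lengths are in m, angles in degrees, forces in N, time in s.
With the tool pointing down it reaches from about 0.375 to 0.9 m from the base axis. Payload 3.1 kg.
Tool frame: the origin (TCP) lies at the very end of the fingers, on their centre line; the grasp point (between the pads) lies 19 mm behind it; z points along the fingers, y is the line along which they close (so a half turn about z gives the same grasp; the last joint's range is limited). The gripper opens to 87 mm and grips with 3 to 60 N. Pads are 19 mm wide; open, the fingers measure 117 mm over their backs; the gripper's body (75 mm by 190 mm) begins 51 mm behind the grasp point.
Start: joints at [61.392, 30.224, 82.088, -0, 67.689, -10.227], TCP at [0.197, 0.593, 0.223] pointing down, gripper open.
Joint ranges: [-176.69, 176.69], [-43.24, 126.21], [12.49, 139.97], [-82, 262], [0, 151.66], [-163.58, 163.58]. Speed limits (degrees/s): [159.86, 159.86, 180, 180, 180, 180].

## Interface

Orientations are given as a 3x3 rotation matrix whose columns are the frame's x, y, z axes.
In Python, from rig import bot gives the robot as it stands.
- The arm moves only by the tool move_arm, never from a script. Its argument "increments" is a list of rows, each an object with "xyz": the shift along the tool's x, y, z in mm, a list of three; "roll": the turn about the tool's z in rad; "grip": the opening in per cent of the stroke, from 0 (shut) to 100 (fully open). A call has 1 to 5 rows; each row shifts and turns the commanded pose from where the row before left it, along the tool's axes as they then stand; what a row does not reach is not made up. A row lasts 1/12 s, in which the tool goes at most 41.7 mm and 7.16 degrees, less where a joint would pass 70% of its speed; a pose out of reach is approached as far as the arm can. A call is refused whole if a number of a shift passes 41.7 or a number of a turn 0.125, either way. A call with a gripper value outside its range is refused whole. The fingers move at their own pace and stop on an object; the grip force is fixed at half the most. Time passes only in rows, so rows that do not move let the fingers close. It gives the time, the measured TCP pose, the force, the opening and the grip force at its end, in the units of the state.
- bot.read_state(): the state, without advancing time (a new reading comes with each control period).
- bot.capture(name): name is "side" or "top"; returns (picture, depth): 480x640x3 uint8, red, green, blue; 480x640 float32, m along the optical axis (not along the pixel's ray), 0 where there is no reading.
- bot.camera_model(name): a dict with "intrinsics" (3x3 intrinsics, pixels), "D" ([k1, k2, p1, p2, k3] as OpenCV has them; the pictures are not rectified), "rvec" (rotation vector, rad) and "tvec" (3), from world to camera coordinates, as OpenCV has them. Camera axes: x right, y down, z forward; pixel columns grow to the right and rows downward; lengths in m; the calibration is good to about 2 mm. A picture is of the moment at which its call begins. camera_model takes no time and is no camera call.
- bot.hand_in(): hands the job in; it is judged then, once.
Trained networks look in the newest picture that a camera, given by its name, has taken for a name from the list of things; names that differ only in an ending like _2 or _b are one class to them, and where a whole thing is asked for, a point or a joint stands for the part that bears it (a point fixed in the world has none). Each returns a list of dicts, best first, with "conf" (0 to 1); they miss things now and then, are a little off and sometimes report something else, mostly with a low value. They report only what shows in the picture. A call takes as long as a camera call. They do not tell look-alikes from the thing itself.
- bot.spot_in(label, camera): "at" ([x, y, z] in m, in the coordinates of the camera as it stood for that picture, good to about 4 mm: the middle of the surface that is visible of it).
- bot.trace(label, camera): "mask" (480x640 bool, what is visible of it).
The state is a dict: "time_s": time; "joint_positions": joint angles; "qvel": joint speeds; "tau": joint torques, N m; "position": TCP position; "tcp_rot": TCP orientation; "force": force on the tool from outside, world axes, zero at the start; "moment": the same for the moment, N m; "opening": opening from 0.0 (shut) to 1.0 (fully open); "grasp_force": force on a finger pad.
Only numpy, scipy, OpenCV 4.12 (cv2) and the standard library are available. Lean on these libraries where they do the work, as an engineer would, in place of code of your own. Each camera call takes 0.05 s, during which the arm holds its last target. There are 200 camera calls.

## Task

Take the yellow-handled lifting hook from its holder beside the grey soaking tank, and with it fish the basket with the orange carrying bar out of its deep bay and stand it upright and flat in the white drip tray, without the robot itself ever touching that basket and without tipping it over. Then hang the hook back in its holder by its collar, handle up, and let go.

Things in the scene. Friction and masses are not known exactly. Their poses are not given: they have to be found in the camera images.
- hook_grip (a point): Centre of the hook's yellow handle, 30x24x64 mm (x,y,z); grasp across y. Axes: z up, x as the toe points. Collar 90x66 mm, underside 40 mm lower. Shank 18 mm wide (y), x -21 to -15. Toe, level, x -21 to 21, 18 wide, underside 140 and top 134 mm lower; upturned tip x 15 to 21, its top 122 mm lower. A carried bar lies on the toe under the handle. Starts in the holder, x within 5 deg of the tank's.
- orange_basket: Steel basket, orange bar (a blue one is in the other bay). Origin: centre of underside, z up. 48 (x) x 54 (y) mm, walls 28 high, fixed stone inside. Bar along y, 10 mm thick, centre 72 mm above origin, straps at both ends, 47 mm between; open along x from the walls up to the bar. 0.1 to 0.25 kg. Stands on the bay floor, within 3 deg of the tank's axes, 0 to 25 mm to +x of mid-bay.
- tank: Fixed grey tank with hook holder. Origin: centre of tank's underside; z up, brass drains on its -x side, towards the robot. 142 (x) x 146 (y) x 120 mm high, floor 6. Two open bays 130 (x) x 64 (y), centred at y -35 and +35. Holder: steel plate, top 112 mm high, centre x 0, y +125 mm, with a hole 62 (x) x 38 (y) there; the hook hangs through it, collar on the plate, grip 152 mm high.
- tray: Fixed white drip tray, 190 mm (x) x 150 mm (y), 14 mm high, walls and floor 4 mm thick. Origin: centre of its underside, on the worktop.
Things that resemble listed ones, but are neither listed nor needed, are in the scene too. Of the things that look like the part that bears hook_grip, the larger one is meant.

How it is judged:
By the outcome, as a careful person would: the job done as asked, in the order asked, and still so for the second after the job is handed in, with the robot touching nothing.
It also fails if it takes over 64 s, if anything falls off the work surface, if the arm or the gripper's body presses on something with over 40 N, if the wrist force passes 120 N, or if a joint passes its speed limit or range.

## Working session

There is one attempt and no reset: what is moved stays moved. The work goes in short steps, Python scripts to look and compute and a tool call to move; the robot and the scene stay as the last step left them, time stands still between calls to the robot, and variables do not carry over. Pictures are saved under pics/ and viewed, at most 10 in all, crops included, and the job is handed in when it is done.

Besides the shell and the picture viewer there is one more tool, called after ">>>" as name([rows], argument=value, ...), one row to a line, values as JSON. move_arm: Moves the arm, as the interface text tells. Its arguments: {"type":"object","properties":{"increments":{"type":"array"}},"required":["increments"]}

```bash
mkdir -p pics; cat > h.py <<'E'
import numpy as np,cv2
from rig import bot
def cam(n):
    m=bot.camera_model(n);R=cv2.Rodrigues(np.array(m['rvec'],float))[0];return np.array(m['intrinsics'],float),np.array(m['D'],float),R,np.array(m['tvec'],float).ravel()
def w(p,n):
    K,D,R,t=cam(n);return R.T@(np.array(p)-t)
def cloud(n,d):
    K,D,R,t=cam(n);v,u=np.mgrid[0:480,0:640]
    q=cv2.undistortPoints(np.stack([u,v],-1).reshape(-1,1,2).astype(float),K,D).reshape(480,640,2)
    P=np.concatenate([q*d[...,None],d[...,None]],-1);return (P-t)@R
def pix(P,n):
    K,D,R,t=cam(n);return cv2.projectPoints(np.array(P,float).reshape(-1,3),cv2.Rodrigues(R)[0],t,K,D)[0].reshape(-1,2)
E
python3 - <<'E'
from h import *
ims=[]
for n in ['side','top']:
    im,d=bot.capture(n);cv2.imwrite(f'pics/{n}0.png',im[...,::-1]);np.save(f'pics/{n}0.npy',d);np.save(f'pics/{n}0im.npy',im)
    K,D,R,t=cam(n);print(n,'cam at',(-R.T@t).round(3))
    for l in ['hook_grip','orange_basket','tank','tray']:
        for r in bot.spot_in(l,n):
            p=w(r['at'],n);print(l,round(r['conf'],2),p.round(3),pix(p,n).round())
s=bot.read_state();print(s)
E
```

```text
side cam at [0.502 1.027 0.864]
hook_grip 0.72 [0.559 0.25  0.12 ] [[297. 322.]]
hook_grip 0.66 [0.556 0.362 0.07 ] [[294. 381.]]
tank 0.87 [0.569 0.113 0.099] [[297. 287.]]
tray 0.68 [ 0.501 -0.266  0.007] [[329. 230.]]
tray 0.52 [0.565 0.114 0.098] [[299. 287.]]
top cam at [ 0.306 -0.013  1.269]
hook_grip 0.86 [0.548 0.351 0.075] [[140. 236.]]
hook_grip 0.25 [ 0.507 -0.27   0.007] [[432. 266.]]
orange_basket 0.71 [0.582 0.148 0.019] [[240. 228.]]
tank 0.75 [0.555 0.132 0.085] [[243. 234.]]
tray 0.86 [ 0.508 -0.269  0.007] [[432. 266.]]
tray 0.35 [0.555 0.23  0.121] [[192. 229.]]
{'time_s': 0.5, 'joint_positions': array([ 6.13928349e+01,  3.02247884e+01,  8.20895084e+01,  1.45532154e-03,
        6.76892871e+01, -1.02278815e+01]), 'qvel': array([-0.02826084,  0.05588235, -0.01943111,  0.01909647,  0.03776412,
        0.09284423]), 'tau': array([-4.57135166e-04, -4.39605403e+01, -1.76789922e+01,  6.33571786e-02,
        5.15009067e-02, -6.62046000e-05]), 'position': array([0.19701765, 0.5930922 , 0.22252455]), 'tcp_rot': array([[-9.48987037e-01,  3.15315083e-01, -5.05791981e-05],
       [ 3.15315085e-01,  9.48987036e-01, -4.36631352e-05],
       [ 3.42313582e-05, -5.73841335e-05, -9.99999998e-01]]), 'force': array([0.16156161, 0.44566261, 0.2050751 ]), 'moment': array([-0.02251439,  0.01728523,  0.02785535]), 'grasp_force': 0.0, 'opening': 0.9972340731931575}
```

View pics/side0.png

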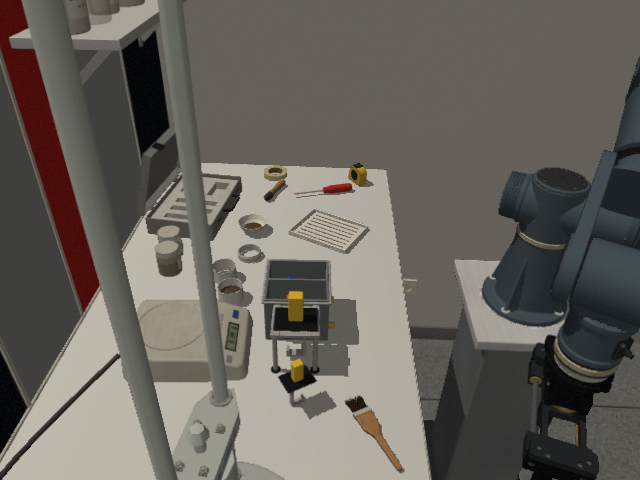

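View pics/top0.png

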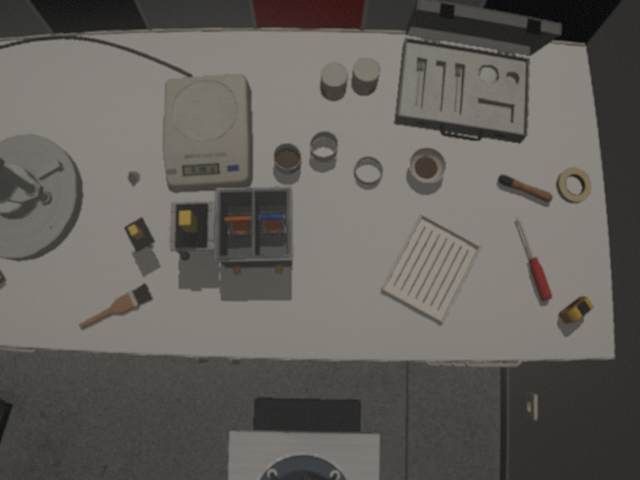

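The side picture shows the hook in its holder, handle at (297,305), and a smaller look-alike standing alone at (297,370). In the top picture the hook is at (188,217), the look-alike at (138,232), the orange bar at (238,218) in the +y bay, the blue bar at (272,217), and the tray at (432,266). The hook meant is the larger one hanging in the plate beside the tank.

```bash
python3 - <<'E'
from h import *
for n in ['top','side']:
    d=np.load(f'pics/{n}0.npy');im=np.load(f'pics/{n}0im.npy');P=cloud(n,d);ok=d>0
    hsv=cv2.cvtColor(im,cv2.COLOR_RGB2HSV);H,S,V=[hsv[...,i].astype(int) for i in range(3)]
    X,Y,Z=P[...,0],P[...,1],P[...,2]
    def rect(m,l):
        m=m&ok;q=P[m]
        if len(q)<5: print(n,l,len(q));return
        r=cv2.minAreaRect((q[:,:2]*1000).astype(np.float32));print(n,l,len(q),'c',np.round(r[0],1),'size',np.round(r[1],1),'ang',round(r[2],1),'z',np.percentile(q[:,2],[5,50,95]).round(4),'mean',q.mean(0).round(4))
    reg=(X>.45)&(X<.67)&(Y>.03)&(Y<.215)
    rect(reg&(Z>.112)&(Z<.128),'tankrim')
    rect((X>.45)&(X<.67)&(Y>.19)&(Y<.31)&(Z>.104)&(Z<.119)&(S<100),'plate/collar')
    yel=(H>15)&(H<35)&(S>150)&(V>80)
    reg2=(X>.5)&(X<.62)&(Y>.19)&(Y<.31)
    rect(reg2&yel&(Z>.14),'handle'); rect(reg2&yel&(Z>.179),'handletop')
    rect((X>.5)&(X<.65)&(Y>.06)&(Y<.21)&(H<14)&(S>140)&(V>60)&(Z>.055),'orangebar')
    rect((X>.5)&(X<.65)&(Y>.06)&(Y<.21)&(H<14)&(S>140)&(V>60),'orange-all')
    rect((X>.5)&(X<.65)&(Y>.03)&(Y<.21)&(H>105)&(H<130)&(S>130),'blue')
    rect((X>.37)&(X<.65)&(Y>-.4)&(Y<-.13)&(Z>.0095)&(Z<.02),'trayrim')
    for r in bot.trace('tray',n)[:1]:
        m=r['mask'];c=max(cv2.findContours(m.astype(np.uint8),0,2)[0],key=cv2.contourArea);rr=cv2.minAreaRect(c);print('traymask',rr)
        rect(m&(abs(X-.5)<.2)&(abs(Y+.27)<.2),'traymask')
t=np.load('pics/top0im.npy')[170:290,110:310,::-1];cv2.imwrite('pics/c1.png',cv2.resize(t,(800,480),interpolation=2))
E
```

```text
top tankrim 2241 c [569.1 123.8] size [153.2 184.9] ang 2.1 z [0.1131 0.1181 0.1224] mean [0.5662 0.1291 0.118 ]
top plate/collar 1404 c [564.9 233.9] size [102.   90.5] ang 2.8 z [0.109  0.115  0.1186] mean [0.5613 0.2309 0.1145]
top handle 1
top handletop 1
top orangebar 79 c [588.  146.8] size [ 8.  46.5] ang 3.8 z [0.0775 0.0815 0.0869] mean [0.5878 0.1469 0.0818]
top orange-all 81 c [596.6 151.1] size [25.7 53.8] ang 3.8 z [0.0773 0.0814 0.0869] mean [0.5883 0.1472 0.0802]
top blue 28 c [593.3  75.5] size [ 5.3 43.1] ang 5.6 z [0.0783 0.083  0.0853] mean [0.5931 0.0768 0.0826]
top trayrim 650 c [ 518.1 -273.3] size [176.8 243. ] ang 71.2 z [0.0098 0.013  0.0173] mean [ 0.5008 -0.2691  0.0131]
traymask ((430.8670959472656, 267.87091064453125), (70.55148315429688, 87.83446502685547), 27.474428176879883)
top traymask 5956 c [ 504.5 -268.1] size [153.7 192.5] ang 61.5 z [-0.0001  0.0044  0.0132] mean [ 0.504  -0.2683  0.0049]
side tankrim 1283 c [569.1 123.1] size [152.3 187. ] ang 2.5 z [0.113  0.1176 0.1214] mean [0.5672 0.1265 0.1175]
side plate/collar 1176 c [575.7 235.9] size [
[... 274 characters left out ...]
[0.5639 0.2375 0.1816]
side orangebar 6 c [592.2 128.3] size [ 2.3 10.3] ang 5.4 z [0.0793 0.081  0.083 ] mean [0.5918 0.1282 0.081 ]
side orange-all 6 c [592.2 128.3] size [ 2.3 10.3] ang 5.4 z [0.0793 0.081  0.083 ] mean [0.5918 0.1282 0.081 ]
side blue 9 c [594.9  54.2] size [ 6.1 12.5] ang 33.9 z [0.0792 0.0823 0.0835] mean [0.594  0.0557 0.0817]
side trayrim 336 c [ 504.9 -264.9] size [156.9 193.9] ang 62.2 z [0.0099 0.0126 0.0162] mean [ 0.5039 -0.2604  0.0127]
traymask ((327.45263671875, 229.6366424560547), (74.30799102783203, 34.60894012451172), 19.133642196655273)
side traymask 2025 c [ 504.2 -265.6] size [158.8 193.5] ang 62.0 z [0.0011 0.005  0.0134] mean [ 0.5039 -0.2656  0.0057]
```

View pics/c1.png

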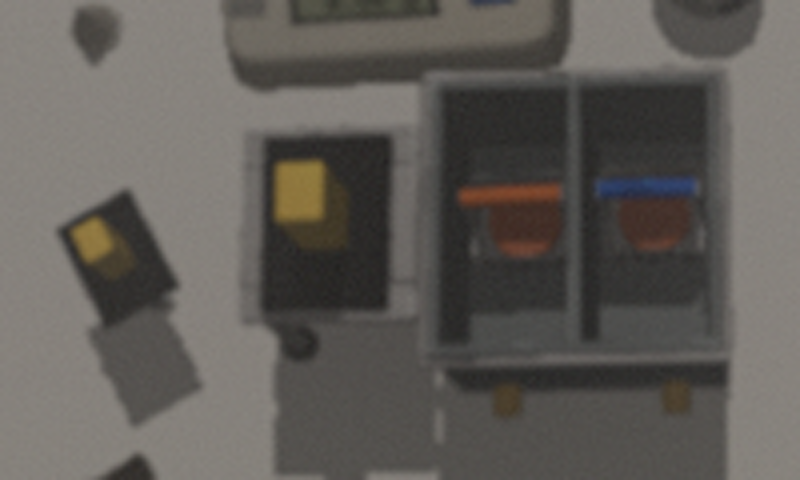

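The crop confirms the target: the large black collar lies on the grey plate beside the tank, handle at crop (300,190). The free-standing one at (92,240) is clearly smaller.

```bash
cat >> h.py <<'E'
def go(tx,ty,tz,yaw=None):
    s=bot.read_state();R=s['tcp_rot'];p=s['position']
    y=np.degrees(np.arctan2(R[1,1],R[0,1]))-90
    print('t',round(s['time_s'],2),'p',p.round(4),'yaw',round(y,2),'open',round(s['opening'],3),'gf',round(s['grasp_force'],1),'F',s['force'].round(1))
    r=R.T@(np.array([tx,ty,tz])-p)*1000;print('tool shift mm',r.round(1))
    if yaw is not None: print('roll',round(-np.radians(yaw-y),3))
E
python3 - <<'E'
from h import *
im=np.load('pics/top0im.npy');d=np.load('pics/top0.npy')
hsv=cv2.cvtColor(im,cv2.COLOR_RGB2HSV)
K,D,R,t=cam('top');C=-R.T@t
def onplane(uv,z):
    q=cv2.undistortPoints(np.array(uv,float).reshape(-1,1,2),K,D).reshape(-1,2)
    r=np.c_[q,np.ones(len(q))]@R;return C+r*((z-C[2])/r[:,2])[:,None]
def fit(m,z,l):
    c=max(cv2.findContours(m.astype(np.uint8),0,2)[0],key=cv2.contourArea)
    P=onplane(c.reshape(-1,2),z)[:,:2]*1000;r=cv2.minAreaRect(P.astype(np.float32));print(l,np.round(r[0],1),np.round(r[1],1),round(r[2],1))
v,u=np.mgrid[0:480,0:640]
box=lambda a,b,c,e:(u>=a)&(u<b)&(v>=c)&(v<e)
yel=(hsv[...,0]>15)&(hsv[...,0]<35)&(hsv[...,1]>110)
fit(yel&(hsv[...,2]>110)&box(170,210,200,235),.184,'handletop')
col=((hsv[...,2]<70)|yel)&box(170,214,200,250)
col=cv2.morphologyEx(col.astype(np.uint8),cv2.MORPH_OPEN,np.ones((9,9)))
fit(col,.118,'collar')
org=(hsv[...,0]<14)&(hsv[...,1]>150)&box(215,255,205,226);fit(org,.083,'bar top')
E
python3 -c "
from h import *
go(.564,.236,.2225,3.5)"
```

```text
handletop [563.7 233.8] [26.2 21.3] 3.6
collar [561.4 233.7] [92.6 62.6] 1.1
bar top [587.8 146.7] [ 6.1 45.7] 4.8
t 0.6 p [0.197  0.5931 0.2226] yaw -18.38 open 1.0 gf 0.0 F [-0.  -0.3  0.4]
tool shift mm [-4.608e+02 -2.232e+02  1.000e-01]
roll -0.382
```

>>> move_arm([
  {"xyz":[0,0,0],"roll":-0.1,"grip":100},
  {"xyz":[0,0,0],"roll":-0.1,"grip":70},
  {"xyz":[0,0,0],"roll":-0.1,"grip":65},
  {"xyz":[0,0,0],"roll":-0.08,"grip":65},
])

```text
time_s: 0.93
position: [0.197, 0.5931, 0.2226]
tcp_rot: [[-0.998, -0.064, 0.0], [-0.064, 0.998, 0.0], [-0.0, 0.0, -1.0]]
force: [0.0, 0.6, -0.0]
opening: 0.855
grasp_force: 0.0
```

```bash
python3 -c "
from h import *
go(.564,.236,.2225,3.5)"
```

```text
t 0.93 p [0.197  0.5931 0.2226] yaw 3.66 open 0.855 gf 0.0 F [ 0.   0.6 -0. ]
tool shift mm [-3.434e+02 -3.798e+02  1.000e-01]
roll 0.003
```

>>> move_arm([
  {"xyz":[-15,-17,0],"roll":0,"grip":65},
  {"xyz":[-26,-29,0],"roll":0,"grip":60},
  {"xyz":[-26,-29,0],"roll":0,"grip":60},
  {"xyz":[-26,-29,0],"roll":0,"grip":60},
  {"xyz":[-26,-29,0],"roll":0,"grip":60},
])

```text
time_s: 1.35
position: [0.3245, 0.4663, 0.2227]
tcp_rot: [[-0.998, -0.06, 0.0], [-0.06, 0.998, 0.0], [-0.0, 0.0, -1.0]]
force: [0.2, -0.4, -0.2]
opening: 0.609
grasp_force: 0.0
```

>>> move_arm([
  {"xyz":[-26,-29,0],"roll":0,"grip":60},
  {"xyz":[-26,-29,0],"roll":0,"grip":60},
  {"xyz":[-26,-29,0],"roll":0,"grip":60},
  {"xyz":[-26,-29,0],"roll":0,"grip":60},
  {"xyz":[-26,-29,0],"roll":0,"grip":60},
])

```text
time_s: 1.77
position: [0.4632, 0.3288, 0.2228]
tcp_rot: [[-0.998, -0.059, 0.0], [-0.059, 0.998, 0.0], [-0.0, 0.0, -1.0]]
force: [0.4, 0.7, -0.1]
opening: 0.594
grasp_force: 0.0
```

>>> move_arm([
  {"xyz":[-26,-29,0],"roll":0,"grip":60},
  {"xyz":[-26,-29,0],"roll":0,"grip":60},
  {"xyz":[-14,-15,0],"roll":0,"grip":60},
  {"xyz":[0,0,0],"roll":0,"grip":60},
])

```text
time_s: 2.1
position: [0.5366, 0.2579, 0.2228]
tcp_rot: [[-0.999, -0.054, 0.004], [-0.054, 0.999, -0.001], [-0.004, -0.001, -1.0]]
force: [0.2, 0.1, -0.1]
opening: 0.603
grasp_force: 0.0
```

```bash
python3 -c "
from h import *
go(.563,.235,.133,3)
im,d=bot.capture('side');cv2.imwrite('pics/s1.png',cv2.resize(im[200:400,200:420,::-1],(660,600)))"
```

```text
t 2.1 p [0.5366 0.2579 0.2228] yaw 3.09 open 0.603 gf 0.0 F [ 0.2  0.1 -0.1]
tool shift mm [-24.8 -24.2  89.9]
roll 0.002
```

View pics/s1.png

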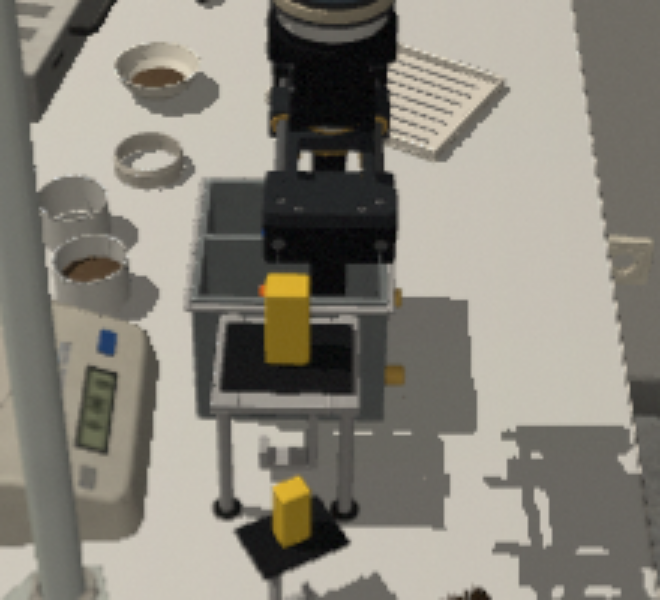

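The picture shows the gripper above and behind the handle (crop 285,320), with the toe of the hook visible under the plate at (285,455), tip to the left (+x). I'll project the TCP into it to check.

>>> move_arm([
  {"xyz":[0,0,0],"roll":0,"grip":60},
])

```text
time_s: 2.23
position: [0.5318, 0.2613, 0.2224]
tcp_rot: [[-0.998, -0.058, -0.001], [-0.058, 0.998, 0.0], [0.001, 0.0, -1.0]]
force: [-0.4, -0.3, 0.2]
opening: 0.601
grasp_force: 0.0
```

```bash
python3 -c "
from h import *
go(.563,.235,.133,3)
f=lambda P:((pix(P,'side')-[200,200])*3).round()
print(f([[.5366,.2579,.2228],[.5366,.2579,.2928],[.563,.235,.184],[.563,.235,.152]]))
im,d=bot.capture('side')
print([(round(r['conf'],2),w(r['at'],'side').round(4)) for r in bot.spot_in('hook_grip','side')])
"
```

```text
t 2.23 p [0.5318 0.2613 0.2224] yaw 3.33 open 0.601 gf 0.0 F [-0.4 -0.3  0.2]
tool shift mm [-29.7 -28.1  89.3]
roll 0.006
[[325. 258.]
 [327. 170.]
 [287. 279.]
 [287. 315.]]
[(0.79, array([0.5537, 0.3624, 0.0668])), (0.74, array([0.5594, 0.2468, 0.1189]))]
```

>>> move_arm([
  {"xyz":[-10,-9,0],"roll":0,"grip":60},
  {"xyz":[-10,-10,0],"roll":0,"grip":60},
  {"xyz":[-10,-9,0],"roll":0.005,"grip":60},
  {"xyz":[0,0,0],"roll":0,"grip":60},
  {"xyz":[0,0,0],"roll":0,"grip":60},
])

```text
time_s: 2.75
position: [0.5648, 0.2344, 0.2224]
tcp_rot: [[-0.999, -0.052, 0.0], [-0.052, 0.999, 0.0], [-0.0, 0.0, -1.0]]
force: [-0.4, -0.0, 0.1]
opening: 0.605
grasp_force: 0.0
```

```bash
python3 -c "
from h import *
go(.563,.235,.133,3)
im,d=bot.capture('side');cv2.imwrite('pics/s2.png',cv2.resize(im[240:360,240:360,::-1],(600,600)))
hsv=cv2.cvtColor(im,cv2.COLOR_RGB2HSV);P=cloud('side',d)
m=(d>0)&(hsv[...,0]>15)&(hsv[...,0]<35)&(hsv[...,1]>150)&(abs(P[...,1]-.24)<.04)&(P[...,2]>.12)
q=P[m];print(len(q),q.min(0),q.max(0))"
```

```text
t 2.75 p [0.5648 0.2344 0.2224] yaw 3.01 open 0.605 gf 0.0 F [-0.4 -0.   0.1]
tool shift mm [ 1.8  0.7 89.4]
roll 0.0
463 [0.53179046 0.20268425 0.12016462] [0.60069143 0.25518769 0.33135783]
```

View pics/s2.png

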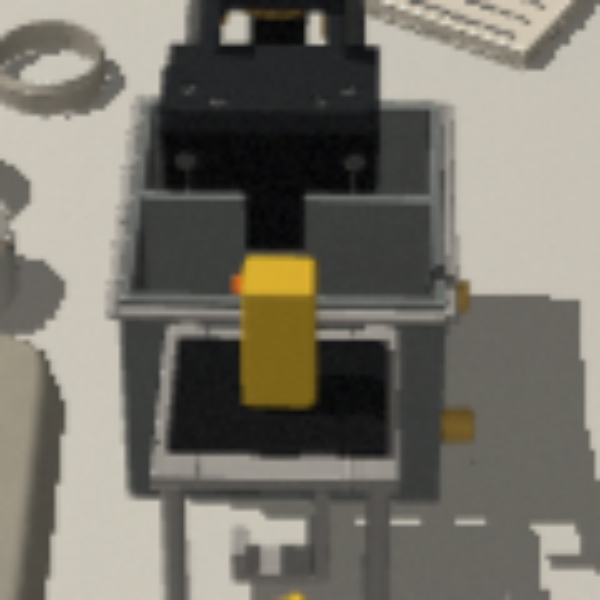

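The fingers (275,220) are centred above the handle (279,275), so I'll go down and grip.

>>> move_arm([
  {"xyz":[1,0,20],"roll":0,"grip":60},
  {"xyz":[0,0,22],"roll":0,"grip":60},
  {"xyz":[0,0,22],"roll":0,"grip":60},
  {"xyz":[0,0,16],"roll":0,"grip":60},
  {"xyz":[0,0,9],"roll":0,"grip":60},
])

```text
time_s: 3.22
position: [0.561, 0.2351, 0.1313]
tcp_rot: [[-0.999, -0.054, -0.004], [-0.054, 0.999, -0.001], [0.004, -0.0, -1.0]]
force: [1.2, 0.4, 0.9]
opening: 0.599
grasp_force: 0.0
```

>>> move_arm([
  {"xyz":[0,0,0],"roll":0,"grip":40},
  {"xyz":[0,0,0],"roll":0,"grip":20},
  {"xyz":[0,0,0],"roll":0,"grip":10},
  {"xyz":[0,0,0],"roll":0,"grip":0},
  {"xyz":[0,0,0],"roll":0,"grip":0},
])

```text
time_s: 3.63
position: [0.5636, 0.2354, 0.1348]
tcp_rot: [[-0.999, -0.054, 0.002], [-0.054, 0.999, 0.001], [-0.002, 0.0, -1.0]]
force: [-1.0, 0.3, -0.1]
opening: 0.3
grasp_force: 0.0
```

>>> move_arm([
  {"xyz":[0,0,0],"roll":0,"grip":0},
  {"xyz":[0,0,0],"roll":0,"grip":0},
  {"xyz":[0,0,0],"roll":0,"grip":0},
])

```text
time_s: 3.88
position: [0.5635, 0.2353, 0.1347]
tcp_rot: [[-0.999, -0.054, 0.002], [-0.054, 0.999, 0.0], [-0.002, 0.0, -1.0]]
force: [-0.1, -0.3, 5.5]
opening: 0.273
grasp_force: 29.9
```

>>> move_arm([
  {"xyz":[0,0,-5],"roll":0,"grip":0},
  {"xyz":[0,0,-12],"roll":0,"grip":0},
  {"xyz":[0,0,-20],"roll":0,"grip":0},
  {"xyz":[0,0,-25],"roll":0,"grip":0},
  {"xyz":[0,0,-25],"roll":0,"grip":0},
])

```text
time_s: 4.3
position: [0.5616, 0.2349, 0.2201]
tcp_rot: [[-0.999, -0.054, -0.004], [-0.054, 0.999, -0.001], [0.004, -0.0, -1.0]]
force: [0.4, -0.4, -2.2]
opening: 0.273
grasp_force: 29.9
```

>>> move_arm([
  {"xyz":[0,0,-25],"roll":0,"grip":0},
  {"xyz":[0,0,-15],"roll":0,"grip":0},
  {"xyz":[0,0,-7],"roll":0,"grip":0},
  {"xyz":[0,0,0],"roll":0,"grip":0},
  {"xyz":[0,0,0],"roll":0,"grip":0},
])

```text
time_s: 4.72
position: [0.5621, 0.235, 0.2666]
tcp_rot: [[-0.999, -0.054, -0.002], [-0.054, 0.999, -0.0], [0.002, -0.0, -1.0]]
force: [0.1, -0.4, -2.0]
opening: 0.273
grasp_force: 29.9
```

```bash
python3 -c "
from h import *
go(.550,.145,.265,3)
im,d=bot.capture('side');cv2.imwrite('pics/s3.png',cv2.resize(im[200:360,200:400,::-1],(750,600)))
im,d=bot.capture('top');cv2.imwrite('pics/t3.png',im[...,::-1])
hsv=cv2.cvtColor(im,cv2.COLOR_RGB2HSV);P=cloud('top',d)
m=(d>0)&(hsv[...,0]<14)&(hsv[...,1]>140)&(abs(P[...,1]-.147)<.06)&(abs(P[...,0]-.58)<.06)&(P[...,2]>.07)&(P[...,2]<.1)
print(m.sum(),P[m].mean(0) if m.any() else 0)"
```

```text
t 4.72 p [0.5621 0.235  0.2666] yaw 3.11 open 0.273 gf 29.9 F [ 0.1 -0.4 -2. ]
tool shift mm [ 16.9 -89.2   1.7]
roll 0.002
83 [0.58761116 0.14717527 0.08212409]
```

View pics/s3.png

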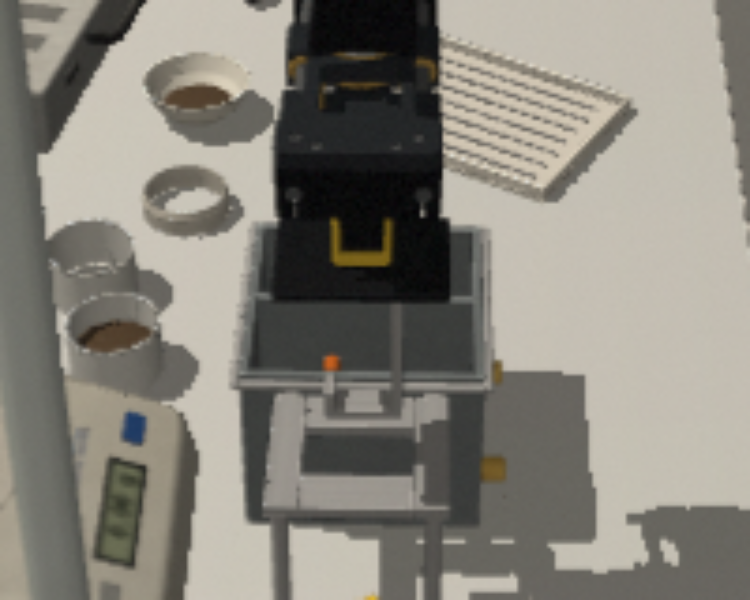

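The hook hangs level in the gripper: toe at (365,400) with its tip to the left (+x), and the orange bar end behind it at (331,362). Next I'll move it over the bay, behind the bar.

>>> move_arm([
  {"xyz":[3,-14,0],"roll":0,"grip":0},
  {"xyz":[4,-24,0],"roll":0,"grip":0},
  {"xyz":[5,-26,0],"roll":0,"grip":0},
  {"xyz":[3,-17,0],"roll":0,"grip":0},
  {"xyz":[2,-8,0],"roll":0,"grip":0},
])

```text
time_s: 5.23
position: [0.5496, 0.1424, 0.2663]
tcp_rot: [[-0.999, -0.052, -0.003], [-0.052, 0.999, -0.002], [0.003, -0.001, -1.0]]
force: [0.8, 0.2, -2.1]
opening: 0.28
grasp_force: 29.9
```

>>> move_arm([
  {"xyz":[0,0,0],"roll":0,"grip":0},
  {"xyz":[0,0,0],"roll":0,"grip":0},
])

```text
time_s: 5.4
position: [0.5505, 0.1451, 0.2671]
tcp_rot: [[-0.999, -0.053, -0.001], [-0.053, 0.999, 0.001], [0.001, 0.001, -1.0]]
force: [-1.0, 0.5, -2.9]
opening: 0.275
grasp_force: 29.9
```

```bash
python3 -c "
from h import *
go(.550,.145,.167,3)
im,d=bot.capture('side');P=cloud('side',d)
cv2.imwrite('pics/s4.png',cv2.resize(im[200:340,210:390,::-1],(770,600)))"
```

```text
t 5.4 p [0.5505 0.1451 0.2671] yaw 3.03 open 0.275 gf 29.9 F [-1.   0.5 -2.9]
tool shift mm [  0.4  -0.2 100.1]
roll 0.001
```

View pics/s4.png

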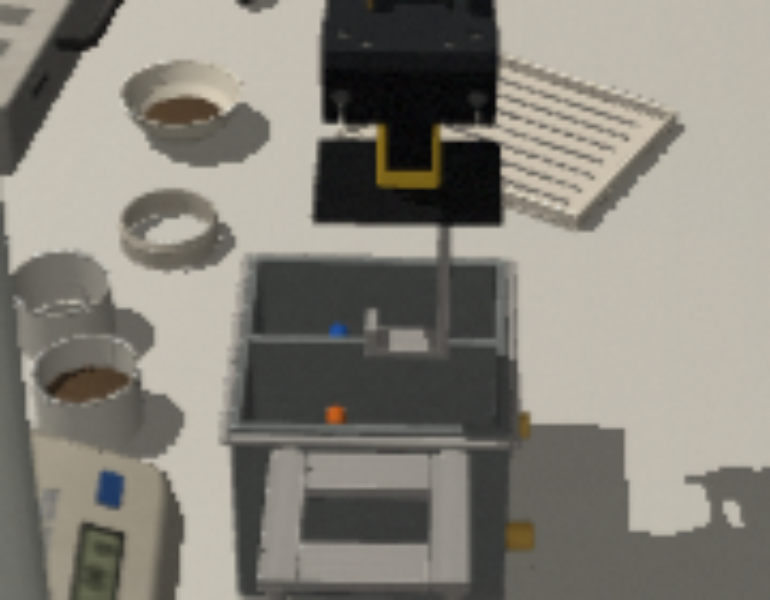

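The tip (365–380,325) is well right (−x) of the orange bar end (335,413), so the way down is clear.

>>> move_arm([
  {"xyz":[0,0,12],"roll":0,"grip":0},
  {"xyz":[0,0,20],"roll":0,"grip":0},
  {"xyz":[0,0,22],"roll":0,"grip":0},
  {"xyz":[0,0,20],"roll":0,"grip":0},
  {"xyz":[0,0,15],"roll":0,"grip":0},
])

```text
time_s: 5.87
position: [0.55, 0.1466, 0.1768]
tcp_rot: [[-0.998, -0.056, -0.002], [-0.056, 0.998, 0.0], [0.002, 0.0, -1.0]]
force: [0.2, 0.2, -2.3]
opening: 0.274
grasp_force: 29.9
```

>>> move_arm([
  {"xyz":[0,0,8],"roll":0,"grip":0},
  {"xyz":[0,0,2],"roll":0,"grip":0},
  {"xyz":[0,0,0],"roll":0,"grip":0},
  {"xyz":[0,0,0],"roll":0,"grip":0},
])

```text
time_s: 6.2
position: [0.5515, 0.1458, 0.1694]
tcp_rot: [[-0.998, -0.055, 0.002], [-0.055, 0.998, 0.0], [-0.002, 0.0, -1.0]]
force: [-0.3, -0.0, -2.0]
opening: 0.274
grasp_force: 29.9
```

```bash
python3 -c "
from h import *
go(.5885,.147,.167,3)"
```

```text
t 6.2 p [0.5515 0.1458 0.1694] yaw 3.14 open 0.274 gf 29.9 F [-0.3 -0.  -2. ]
tool shift mm [-37.   -0.9   2.4]
roll 0.002
```

>>> move_arm([
  {"xyz":[-5,0,2],"roll":0,"grip":0},
  {"xyz":[-9,0,0],"roll":0,"grip":0},
  {"xyz":[-10,-0.5,0],"roll":0,"grip":0},
  {"xyz":[-9,0,0],"roll":0,"grip":0},
  {"xyz":[-4,0,0],"roll":0,"grip":0},
])

```text
time_s: 6.62
position: [0.5906, 0.1467, 0.1671]
tcp_rot: [[-0.999, -0.054, 0.004], [-0.054, 0.999, 0.0], [-0.004, -0.0, -1.0]]
force: [0.3, 0.1, -2.0]
opening: 0.275
grasp_force: 29.9
```

>>> move_arm([
  {"xyz":[0,0,0],"roll":0,"grip":0},
  {"xyz":[0,0,0],"roll":0,"grip":0},
])

```text
time_s: 6.78
position: [0.5878, 0.1467, 0.1663]
tcp_rot: [[-0.999, -0.054, -0.001], [-0.054, 0.999, -0.0], [0.001, -0.0, -1.0]]
force: [0.1, -0.1, -2.0]
opening: 0.277
grasp_force: 29.9
```

>>> move_arm([
  {"xyz":[0,0,-4],"roll":0,"grip":0},
  {"xyz":[0,0,-6],"roll":0,"grip":0},
  {"xyz":[0,0,-6],"roll":0,"grip":0},
  {"xyz":[0,0,-6],"roll":0,"grip":0},
  {"xyz":[0,0,-6],"roll":0,"grip":0},
])

```text
time_s: 7.2
position: [0.5875, 0.1469, 0.1954]
tcp_rot: [[-0.999, -0.054, 0.0], [-0.054, 0.999, 0.0], [-0.0, 0.0, -1.0]]
force: [-0.1, -0.1, -4.0]
opening: 0.273
grasp_force: 29.9
```

```bash
python3 -c "
from h import *
go(.5885,.147,.33,3)
im,d=bot.capture('side');P=cloud('side',d)
cv2.imwrite('pics/s5.png',cv2.resize(im[200:340,210:390,::-1],(770,600)))"
```

```text
t 7.2 p [0.5875 0.1469 0.1954] yaw 3.11 open 0.273 gf 29.9 F [-0.1 -0.1 -4. ]
tool shift mm [  -1.     0.  -134.6]
roll 0.002
```

View pics/s5.png

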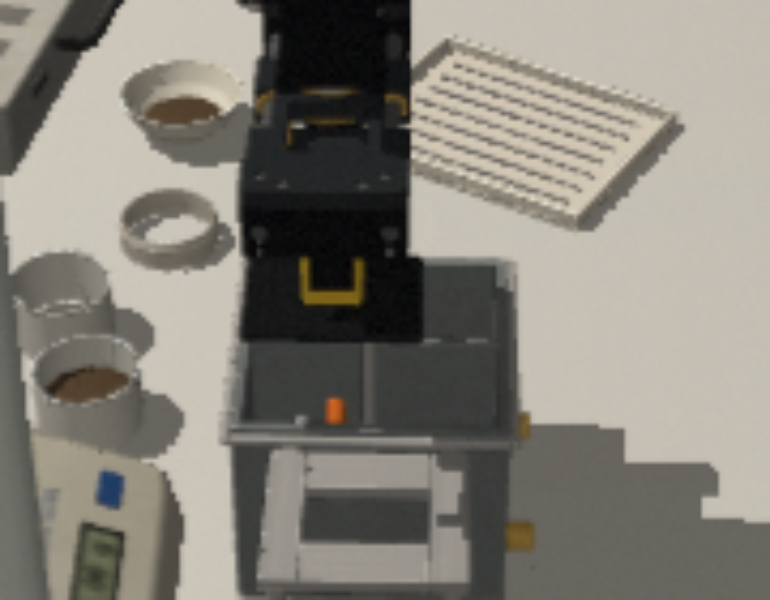

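The orange bar (335,410) lies between the tip (302,420) and the shank (370,400), and the force rose by 2 N, so the basket is hooked. I'll lift it slowly.

>>> move_arm([
  {"xyz":[0,0,-8],"roll":0,"grip":0},
  {"xyz":[0,0,-10],"roll":0,"grip":0},
  {"xyz":[0,0,-12],"roll":0,"grip":0},
  {"xyz":[0,0,-12],"roll":0,"grip":0},
  {"xyz":[0,0,-12],"roll":0,"grip":0},
])

```text
time_s: 7.67
position: [0.5875, 0.1468, 0.2496]
tcp_rot: [[-0.999, -0.054, -0.0], [-0.054, 0.999, -0.0], [0.0, 0.0, -1.0]]
force: [-0.3, -0.2, -4.0]
opening: 0.273
grasp_force: 29.9
```

>>> move_arm([
  {"xyz":[0,0,-12],"roll":0,"grip":0},
  {"xyz":[0,0,-12],"roll":0,"grip":0},
  {"xyz":[0,0,-12],"roll":0,"grip":0},
  {"xyz":[0,0,-12],"roll":0,"grip":0},
  {"xyz":[0,0,-12],"roll":0,"grip":0},
])

```text
time_s: 8.08
position: [0.5873, 0.1468, 0.3097]
tcp_rot: [[-0.999, -0.054, -0.0], [-0.054, 0.999, 0.0], [0.0, 0.0, -1.0]]
force: [0.5, 1.1, -4.5]
opening: 0.274
grasp_force: 29.9
```

>>> move_arm([
  {"xyz":[0,0,-12],"roll":0,"grip":0},
  {"xyz":[0,0,-10],"roll":0,"grip":0},
  {"xyz":[0,0,-7],"roll":0,"grip":0},
  {"xyz":[0,0,-3],"roll":0,"grip":0},
  {"xyz":[0,0,0],"roll":0,"grip":0},
])

```text
time_s: 8.5
position: [0.5879, 0.1469, 0.3414]
tcp_rot: [[-0.999, -0.054, 0.001], [-0.054, 0.999, 0.0], [-0.001, 0.0, -1.0]]
force: [0.2, -0.2, -3.6]
opening: 0.274
grasp_force: 29.9
```

```bash
python3 -c "
from h import *
go(.504,-.267,.34,3)
im,d=bot.capture('side');P=cloud('side',d)
cv2.imwrite('pics/s6.png',cv2.resize(im[160:340,210:420,::-1],(700,600)))"
```

```text
t 8.5 p [0.5879 0.1469 0.3414] yaw 3.11 open 0.274 gf 29.9 F [ 0.2 -0.2 -3.6]
tool shift mm [ 106.2 -408.7    1.2]
roll 0.002
```

View pics/s6.png

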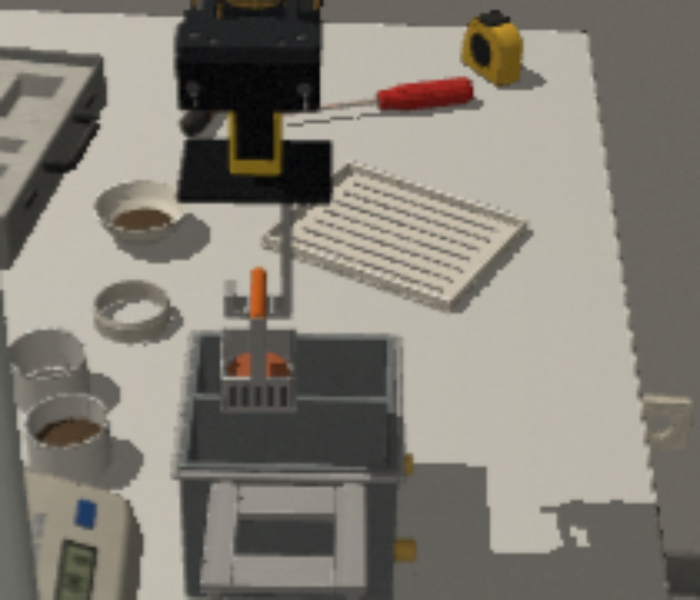

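The basket hangs level, clear above the tank (255,370). I'll carry it gently to the tray.

>>> move_arm([
  {"xyz":[1,-2,0],"roll":0,"grip":0},
  {"xyz":[1,-5,0],"roll":0,"grip":0},
  {"xyz":[2,-8,0],"roll":0,"grip":0},
  {"xyz":[3,-11,0],"roll":0,"grip":0},
  {"xyz":[4,-14,0],"roll":0,"grip":0},
])

```text
time_s: 8.97
position: [0.5785, 0.1054, 0.3401]
tcp_rot: [[-0.998, -0.055, -0.001], [-0.055, 0.998, -0.0], [0.001, -0.0, -1.0]]
force: [0.4, -0.5, -3.4]
opening: 0.276
grasp_force: 29.9
```

>>> move_arm([
  {"xyz":[4,-17,0],"roll":0,"grip":0},
  {"xyz":[5,-19,0],"roll":0,"grip":0},
  {"xyz":[5,-20,0],"roll":0,"grip":0},
  {"xyz":[5,-20,0],"roll":0,"grip":0},
  {"xyz":[5,-20,0],"roll":0,"grip":0},
])

```text
time_s: 9.38
position: [0.5592, 0.0068, 0.3406]
tcp_rot: [[-0.999, -0.053, -0.0], [-0.053, 0.999, -0.001], [0.0, -0.001, -1.0]]
force: [0.3, 0.7, -3.8]
opening: 0.274
grasp_force: 29.9
```

>>> move_arm([
  {"xyz":[5,-20,0],"roll":0,"grip":0},
  {"xyz":[5,-20,0],"roll":0,"grip":0},
  {"xyz":[5,-20,0],"roll":0,"grip":0},
  {"xyz":[5,-20,0],"roll":0,"grip":0},
  {"xyz":[5,-20,0],"roll":0,"grip":0},
])

```text
time_s: 9.8
position: [0.5394, -0.0944, 0.3406]
tcp_rot: [[-0.999, -0.053, -0.0], [-0.053, 0.999, -0.001], [0.0, -0.0, -1.0]]
force: [1.1, 1.4, -4.7]
opening: 0.275
grasp_force: 29.9
```

>>> move_arm([
  {"xyz":[5,-20,0],"roll":0,"grip":0},
  {"xyz":[5,-20,0],"roll":0,"grip":0},
  {"xyz":[5,-20,0],"roll":0,"grip":0},
  {"xyz":[5,-20,0],"roll":0,"grip":0},
  {"xyz":[5,-20,0],"roll":0,"grip":0},
])

```text
time_s: 10.22
position: [0.5196, -0.1954, 0.3406]
tcp_rot: [[-0.999, -0.053, -0.0], [-0.053, 0.999, -0.0], [0.001, -0.0, -1.0]]
force: [0.1, -0.4, -4.5]
opening: 0.272
grasp_force: 29.9
```

```bash
python3 -c "
from h import *
go(.504,-.267,.34,3)"
```

```text
t 10.22 p [ 0.5196 -0.1954  0.3406] yaw 3.04 open 0.272 gf 29.9 F [ 0.1 -0.4 -4.5]
tool shift mm [ 19.4 -70.7   0.6]
roll 0.001
```

>>> move_arm([
  {"xyz":[5,-17,0],"roll":0,"grip":0},
  {"xyz":[4,-14,0],"roll":0,"grip":0},
  {"xyz":[3,-12,0],"roll":0,"grip":0},
  {"xyz":[3,-10,0],"roll":0,"grip":0},
  {"xyz":[2,-8,0],"roll":0,"grip":0},
])

```text
time_s: 10.63
position: [0.5068, -0.2563, 0.3405]
tcp_rot: [[-0.999, -0.053, -0.0], [-0.053, 0.999, 0.0], [0.0, 0.0, -1.0]]
force: [0.5, -0.2, -4.5]
opening: 0.275
grasp_force: 29.9
```

>>> move_arm([
  {"xyz":[1,-6,0],"roll":0,"grip":0},
  {"xyz":[1,-3,0],"roll":0,"grip":0},
  {"xyz":[0,0,5],"roll":0,"grip":0},
  {"xyz":[0,0,10],"roll":0,"grip":0},
  {"xyz":[0,0,12],"roll":0,"grip":0},
])

```text
time_s: 11.05
position: [0.5062, -0.2636, 0.3133]
tcp_rot: [[-0.998, -0.055, 0.001], [-0.055, 0.998, -0.0], [-0.001, -0.0, -1.0]]
force: [0.2, 0.3, -4.8]
opening: 0.275
grasp_force: 29.9
```

>>> move_arm([
  {"xyz":[0,0,14],"roll":0,"grip":0},
  {"xyz":[0,0,14],"roll":0,"grip":0},
  {"xyz":[0,0,14],"roll":0,"grip":0},
  {"xyz":[0,0,10],"roll":0,"grip":0},
  {"xyz":[0,0,8],"roll":0,"grip":0},
])

```text
time_s: 11.47
position: [0.5054, -0.263, 0.2517]
tcp_rot: [[-0.998, -0.055, -0.002], [-0.055, 0.998, 0.002], [0.002, 0.002, -1.0]]
force: [0.2, 0.9, -4.3]
opening: 0.275
grasp_force: 29.9
```

>>> move_arm([
  {"xyz":[0,0,5],"roll":0,"grip":0},
  {"xyz":[0,0,3],"roll":0,"grip":0},
  {"xyz":[0,0,0],"roll":0,"grip":0},
  {"xyz":[0,0,0],"roll":0,"grip":0},
  {"xyz":[0,0,0],"roll":0,"grip":0},
])

```text
time_s: 11.88
position: [0.5063, -0.2646, 0.2463]
tcp_rot: [[-0.999, -0.054, 0.001], [-0.054, 0.999, -0.001], [-0.001, -0.001, -1.0]]
force: [0.3, 0.1, -4.4]
opening: 0.276
grasp_force: 29.9
```

```bash
python3 -c "
from h import *
go(.504,-.267,.188,3)
im,d=bot.capture('side');P=cloud('side',d)
cv2.imwrite('pics/s7.png',cv2.resize(im[120:270,260:420,::-1],(640,600)))"
```

```text
t 11.88 p [ 0.5063 -0.2646  0.2463] yaw 3.11 open 0.276 gf 29.9 F [ 0.3  0.1 -4.4]
tool shift mm [ 2.5 -2.2 58.3]
roll 0.002
```

View pics/s7.png

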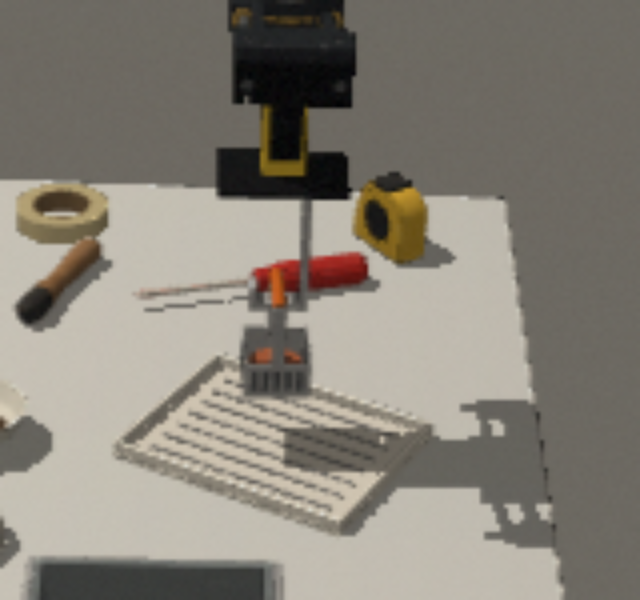

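The basket hangs level above the tray centre (275,450). That was my tenth picture, so from here I check by numbers. Now lowering.

>>> move_arm([
  {"xyz":[0,0,8],"roll":0,"grip":0},
  {"xyz":[0,0,12],"roll":0,"grip":0},
  {"xyz":[0,0,12],"roll":0,"grip":0},
  {"xyz":[0,0,10],"roll":0,"grip":0},
  {"xyz":[0,0,7],"roll":0,"grip":0},
])

```text
time_s: 12.35
position: [0.5054, -0.2639, 0.1952]
tcp_rot: [[-0.999, -0.054, -0.001], [-0.054, 0.999, 0.001], [0.001, 0.001, -1.0]]
force: [-0.2, 0.1, -3.9]
opening: 0.271
grasp_force: 29.9
```

>>> move_arm([
  {"xyz":[0,0,3],"roll":0,"grip":0},
  {"xyz":[0,0,2],"roll":0,"grip":0},
  {"xyz":[0,0,2],"roll":0,"grip":0},
  {"xyz":[0,0,2],"roll":0,"grip":0},
  {"xyz":[0,0,2],"roll":0,"grip":0},
])

```text
time_s: 12.77
position: [0.5064, -0.2646, 0.1862]
tcp_rot: [[-0.999, -0.054, 0.001], [-0.054, 0.999, -0.001], [-0.001, -0.001, -1.0]]
force: [0.5, 0.1, -2.5]
opening: 0.272
grasp_force: 29.9
```

>>> move_arm([
  {"xyz":[0,0,4],"roll":0,"grip":0},
  {"xyz":[0,0,4],"roll":0,"grip":0},
  {"xyz":[0,0,4],"roll":0,"grip":0},
  {"xyz":[0,0,4],"roll":0,"grip":0},
  {"xyz":[0,0,3],"roll":0,"grip":0},
])

```text
time_s: 13.18
position: [0.5057, -0.2641, 0.166]
tcp_rot: [[-0.999, -0.054, -0.0], [-0.054, 0.999, 0.0], [0.0, 0.0, -1.0]]
force: [0.9, -0.2, -3.2]
opening: 0.275
grasp_force: 29.9
```

>>> move_arm([
  {"xyz":[0,0,0],"roll":0,"grip":0},
  {"xyz":[0,0,0],"roll":0,"grip":0},
])

```text
time_s: 13.35
position: [0.5057, -0.2641, 0.1662]
tcp_rot: [[-0.999, -0.054, -0.0], [-0.054, 0.999, 0.0], [0.0, 0.0, -1.0]]
force: [0.1, 0.1, -1.9]
opening: 0.274
grasp_force: 29.9
```

```bash
cat > bk.py <<'E'
from h import *
go(.563,.235,.3,3)
for n in ['side','top']:
    im,d=bot.capture(n);P=cloud(n,d);hsv=cv2.cvtColor(im,cv2.COLOR_RGB2HSV)
    m=(d>0)&(hsv[...,0]<14)&(hsv[...,1]>140)&(abs(P[...,1]+.265)<.07)&(abs(P[...,0]-.505)<.07)
    for lo,hi in [(.06,.12),(0,.06)]:
        q=P[m&(P[...,2]>lo)&(P[...,2]<hi)]
        if len(q): print(n,len(q),'mean',q.mean(0).round(4),'min',q.min(0).round(3),'max',q.max(0).round(3))
E
python3 bk.py
```

```text
t 13.35 p [ 0.5057 -0.2641  0.1662] yaw 3.1 open 0.274 gf 29.9 F [ 0.1  0.1 -1.9]
tool shift mm [ -84.2  495.4 -133.6]
roll 0.002
side 27 mean [ 0.507  -0.2606  0.0798] min [ 0.504 -0.287  0.076] max [ 0.511 -0.236  0.083]
side 20 mean [ 0.5097 -0.2698  0.0187] min [ 0.49  -0.279  0.016] max [ 0.523 -0.258  0.022]
```

The basket stands on the tray floor, bar top at 0.081 m, and the hook is unloaded. Backing out.

>>> move_arm([
  {"xyz":[4,0,0],"roll":0,"grip":0},
  {"xyz":[8,0,0],"roll":0,"grip":0},
  {"xyz":[12,0,0],"roll":0,"grip":0},
  {"xyz":[12,0,0],"roll":0,"grip":0},
  {"xyz":[12,0,0],"roll":0,"grip":0},
])

```text
time_s: 13.87
position: [0.4567, -0.2666, 0.1667]
tcp_rot: [[-0.999, -0.054, -0.0], [-0.054, 0.999, 0.0], [0.0, 0.0, -1.0]]
force: [-0.0, 0.3, -1.5]
opening: 0.277
grasp_force: 29.9
```

>>> move_arm([
  {"xyz":[8,0,0],"roll":0,"grip":0},
  {"xyz":[4,0,0],"roll":0,"grip":0},
  {"xyz":[0,0,0],"roll":0,"grip":0},
  {"xyz":[0,0,0],"roll":0,"grip":0},
])

```text
time_s: 14.2
position: [0.4461, -0.2678, 0.1668]
tcp_rot: [[-0.999, -0.054, 0.001], [-0.054, 0.999, -0.001], [-0.001, -0.001, -1.0]]
force: [-0.0, -0.8, -1.7]
opening: 0.274
grasp_force: 29.9
```

```bash
python3 bk.py
```

```text
t 14.2 p [ 0.4461 -0.2678  0.1668] yaw 3.07 open 0.274 gf 29.9 F [-0.  -0.8 -1.7]
tool shift mm [-143.8  495.8 -133.4]
roll 0.001
side 28 mean [ 0.5071 -0.2619  0.0795] min [ 0.504 -0.287  0.076] max [ 0.511 -0.237  0.085]
side 23 mean [ 0.5084 -0.2699  0.0182] min [ 0.49  -0.28   0.014] max [ 0.523 -0.259  0.022]
top 6 mean [ 0.5084 -0.2481  0.0782] min [ 0.508 -0.253  0.075] max [ 0.509 -0.242  0.082]
top 3 mean [ 0.5209 -0.2605  0.0175] min [ 0.521 -0.263  0.015] max [ 0.521 -0.257  0.02 ]
```

>>> move_arm([
  {"xyz":[0,0,-10],"roll":0,"grip":0},
  {"xyz":[0,0,-25],"roll":0,"grip":0},
  {"xyz":[0,0,-30],"roll":0,"grip":0},
  {"xyz":[0,0,-30],"roll":0,"grip":0},
  {"xyz":[0,0,-20],"roll":0,"grip":0},
])

```text
time_s: 14.72
position: [0.4471, -0.268, 0.2851]
tcp_rot: [[-0.998, -0.055, 0.003], [-0.055, 0.998, -0.003], [-0.003, -0.003, -1.0]]
force: [0.0, -0.6, -2.5]
opening: 0.272
grasp_force: 29.9
```

>>> move_arm([
  {"xyz":[-3,10,0],"roll":0,"grip":0},
  {"xyz":[-6,21,0],"roll":0,"grip":0},
  {"xyz":[-7,25,0],"roll":0,"grip":0},
  {"xyz":[-7,25,0],"roll":0,"grip":0},
  {"xyz":[-7,25,0],"roll":0,"grip":0},
])

```text
time_s: 15.13
position: [0.4696, -0.1578, 0.2806]
tcp_rot: [[-0.999, -0.054, -0.002], [-0.054, 0.999, 0.002], [0.002, 0.002, -1.0]]
force: [0.1, 0.8, -1.3]
opening: 0.277
grasp_force: 29.9
```

>>> move_arm([
  {"xyz":[-7,25,0],"roll":0,"grip":0},
  {"xyz":[-7,25,0],"roll":0,"grip":0},
  {"xyz":[-7,25,0],"roll":0,"grip":0},
  {"xyz":[-7,25,0],"roll":0,"grip":0},
  {"xyz":[-7,25,0],"roll":0,"grip":0},
])

```text
time_s: 15.55
position: [0.4976, -0.0308, 0.2806]
tcp_rot: [[-0.999, -0.055, -0.002], [-0.055, 0.999, 0.001], [0.002, 0.001, -1.0]]
force: [0.2, 0.1, -2.3]
opening: 0.276
grasp_force: 29.9
```

>>> move_arm([
  {"xyz":[-7,25,0],"roll":0,"grip":0},
  {"xyz":[-7,25,0],"roll":0,"grip":0},
  {"xyz":[-7,25,0],"roll":0,"grip":0},
  {"xyz":[-7,25,0],"roll":0,"grip":0},
  {"xyz":[-7,25,0],"roll":0,"grip":0},
])

```text
time_s: 15.97
position: [0.5255, 0.0957, 0.2804]
tcp_rot: [[-0.998, -0.055, -0.002], [-0.055, 0.998, 0.0], [0.002, 0.001, -1.0]]
force: [0.8, -0.2, -3.0]
opening: 0.274
grasp_force: 29.9
```

```bash
python3 bk.py
```

```text
t 15.97 p [0.5255 0.0957 0.2804] yaw 3.14 open 0.274 gf 29.9 F [ 0.8 -0.2 -3. ]
tool shift mm [-45.  137.  -19.6]
roll 0.002
side 14 mean [ 0.5066 -0.2479  0.0801] min [ 0.504 -0.262  0.077] max [ 0.51  -0.237  0.083]
top 48 mean [ 0.5072 -0.2626  0.0799] min [ 0.504 -0.287  0.074] max [ 0.511 -0.242  0.085]
top 1 mean [ 0.5214 -0.2703  0.0155] min [ 0.521 -0.27   0.016] max [ 0.521 -0.27   0.016]
```

>>> move_arm([
  {"xyz":[-9,27,0],"roll":0,"grip":0},
  {"xyz":[-9,27,0],"roll":0,"grip":0},
  {"xyz":[-9,27,0],"roll":0,"grip":0},
  {"xyz":[-8,25,0],"roll":0,"grip":0},
  {"xyz":[-6,18,0],"roll":0,"grip":0},
])

```text
time_s: 16.48
position: [0.5601, 0.2216, 0.2804]
tcp_rot: [[-0.998, -0.055, -0.002], [-0.055, 0.998, 0.0], [0.002, 0.0, -1.0]]
force: [0.8, 0.1, -2.3]
opening: 0.273
grasp_force: 29.9
```

>>> move_arm([
  {"xyz":[-4,11,0],"roll":0,"grip":0},
  {"xyz":[0,0,0],"roll":0,"grip":0},
  {"xyz":[0,0,0],"roll":0,"grip":0},
  {"xyz":[0,0,0],"roll":0,"grip":0},
])

```text
time_s: 16.82
position: [0.5634, 0.2295, 0.281]
tcp_rot: [[-0.999, -0.054, -0.002], [-0.054, 0.999, -0.001], [0.002, -0.001, -1.0]]
force: [-0.9, -0.0, -1.9]
opening: 0.272
grasp_force: 29.9
```

```bash
python3 -c "
from h import *
go(.5633,.2353,.1347,3)
im,d=bot.capture('side');P=cloud('side',d);hsv=cv2.cvtColor(im,cv2.COLOR_RGB2HSV);s=bot.read_state()['position']
m=(d>0)&(abs(P[...,0]-s[0])<.06)&(abs(P[...,1]-s[1])<.05)&(P[...,2]>.15)&(P[...,2]<.185)
q=P[m];print('toe',len(q),q.min(0).round(4),q.max(0).round(4))
"
```

```text
t 16.82 p [0.5634 0.2295 0.281 ] yaw 3.07 open 0.272 gf 29.9 F [-0.9 -0.  -1.9]
tool shift mm [ -0.4   6.  146.3]
roll 0.001
toe 176 [0.5419 0.2224 0.157 ] [0.5833 0.2429 0.1845]
```

>>> move_arm([
  {"xyz":[0,6,0],"roll":0,"grip":0},
  {"xyz":[0,0,0],"roll":0,"grip":0},
  {"xyz":[0,0,10],"roll":0,"grip":0},
  {"xyz":[0,0,15],"roll":0,"grip":0},
  {"xyz":[0,0,15],"roll":0,"grip":0},
])

```text
time_s: 17.28
position: [0.564, 0.2364, 0.2411]
tcp_rot: [[-0.999, -0.054, 0.001], [-0.054, 0.999, 0.0], [-0.001, 0.0, -1.0]]
force: [-0.1, -0.0, -3.0]
opening: 0.272
grasp_force: 29.9
```

>>> move_arm([
  {"xyz":[0,0,18],"roll":0,"grip":0},
  {"xyz":[0,0,20],"roll":0,"grip":0},
  {"xyz":[0,0,20],"roll":0,"grip":0},
  {"xyz":[0,0,16],"roll":0,"grip":0},
  {"xyz":[0,0,12],"roll":0,"grip":0},
])

```text
time_s: 17.7
position: [0.5626, 0.2361, 0.1532]
tcp_rot: [[-0.999, -0.054, -0.003], [-0.054, 0.999, -0.001], [0.003, -0.001, -1.0]]
force: [-0.5, 0.0, -3.0]
opening: 0.277
grasp_force: 29.9
```

>>> move_arm([
  {"xyz":[0,0,8],"roll":0,"grip":0},
  {"xyz":[0,0,5],"roll":0,"grip":0},
  {"xyz":[0,0,3],"roll":0,"grip":0},
  {"xyz":[0,0,1],"roll":0,"grip":0},
  {"xyz":[0,0,0],"roll":0,"grip":0},
])

```text
time_s: 18.12
position: [0.5641, 0.2367, 0.1389]
tcp_rot: [[-0.999, -0.054, 0.001], [-0.054, 0.999, 0.0], [-0.001, 0.0, -1.0]]
force: [0.2, -0.3, -2.3]
opening: 0.278
grasp_force: 29.9
```

```bash
python3 -c "
from h import *
go(.5633,.2353,.1347,3)"
```

```text
t 18.12 p [0.5641 0.2367 0.1389] yaw 3.1 open 0.278 gf 29.9 F [ 0.2 -0.3 -2.3]
tool shift mm [ 0.9 -1.4  4.2]
roll 0.002
```

>>> move_arm([
  {"xyz":[0,-1,2],"roll":0,"grip":0},
  {"xyz":[0,0,1],"roll":0,"grip":0},
  {"xyz":[0,0,1],"roll":0,"grip":0},
  {"xyz":[0,0,0],"roll":0,"grip":0},
])

```text
time_s: 18.45
position: [0.564, 0.2357, 0.1348]
tcp_rot: [[-0.999, -0.054, 0.001], [-0.054, 0.999, 0.0], [-0.001, 0.0, -1.0]]
force: [0.1, 0.6, -2.5]
opening: 0.277
grasp_force: 29.9
```

>>> move_arm([
  {"xyz":[0,0,0.5],"roll":0,"grip":0},
  {"xyz":[0,0,0.5],"roll":0,"grip":0},
  {"xyz":[0,0,0],"roll":0,"grip":0},
])

```text
time_s: 18.7
position: [0.564, 0.2357, 0.1347]
tcp_rot: [[-0.999, -0.054, 0.001], [-0.054, 0.999, 0.0], [-0.001, -0.0, -1.0]]
force: [-2.6, -0.8, 4.0]
opening: 0.274
grasp_force: 29.9
```

The collar is seated (+4 N). Releasing.

>>> move_arm([
  {"xyz":[0,0,0],"roll":0,"grip":35},
  {"xyz":[0,0,0],"roll":0,"grip":45},
  {"xyz":[0,0,0],"roll":0,"grip":60},
  {"xyz":[0,0,0],"roll":0,"grip":60},
  {"xyz":[0,0,0],"roll":0,"grip":60},
])

```text
time_s: 19.12
position: [0.5639, 0.2357, 0.1334]
tcp_rot: [[-0.999, -0.054, -0.0], [-0.054, 0.999, 0.0], [0.0, 0.0, -1.0]]
force: [-0.4, -0.5, 0.3]
opening: 0.549
grasp_force: 0.0
```

>>> move_arm([
  {"xyz":[0,0,-8],"roll":0,"grip":60},
  {"xyz":[0,0,-20],"roll":0,"grip":60},
  {"xyz":[0,0,-25],"roll":0,"grip":60},
  {"xyz":[0,0,-30],"roll":0,"grip":60},
  {"xyz":[0,0,-30],"roll":0,"grip":60},
])

```text
time_s: 19.53
position: [0.5634, 0.2356, 0.2478]
tcp_rot: [[-0.999, -0.054, -0.001], [-0.054, 0.999, -0.0], [0.001, -0.0, -1.0]]
force: [0.8, 0.7, -0.1]
opening: 0.598
grasp_force: 0.0
```

>>> move_arm([
  {"xyz":[20,0,-20],"roll":0,"grip":60},
  {"xyz":[30,0,0],"roll":0,"grip":60},
  {"xyz":[30,0,0],"roll":0,"grip":60},
  {"xyz":[30,0,0],"roll":0,"grip":60},
  {"xyz":[0,0,0],"roll":0,"grip":60},
])

```text
time_s: 19.95
position: [0.4468, 0.2292, 0.2666]
tcp_rot: [[-0.998, -0.056, -0.007], [-0.056, 0.998, -0.001], [0.007, -0.001, -1.0]]
force: [-0.2, 0.7, -0.1]
opening: 0.594
grasp_force: 0.0
```

```bash
python3 bk.py; python3 -c "
from h import *
im,d=bot.capture('side');P=cloud('side',d);hsv=cv2.cvtColor(im,cv2.COLOR_RGB2HSV)
m=(d>0)&(hsv[...,0]>15)&(hsv[...,0]<35)&(hsv[...,1]>150)&(abs(P[...,1]-.24)<.03)&(P[...,2]>.179)&(P[...,2]<.2)&(abs(P[...,0]-.563)<.03)
q=P[m];r=cv2.minAreaRect((q[:,:2]*1000).astype(np.float32));print('handletop',r,q.mean(0),np.percentile(q[:,2],[5,95]))
m=(d>0)&(hsv[...,2]<60)&(abs(P[...,1]-.235)<.06)&(P[...,2]>.1)&(P[...,2]<.13)&(abs(P[...,0]-.563)<.06)
q=P[m];A=np.c_[q[:,:2],np.ones(len(q))];print('collar plane',len(q),np.linalg.lstsq(A,q[:,2],rcond=None)[0],q.mean(0))"
```

```text
t 19.95 p [0.4468 0.2292 0.2666] yaw 3.2 open 0.594 gf 0.0 F [-0.2  0.7 -0.1]
tool shift mm [-116.1   -0.7  -34.3]
roll 0.003
side 28 mean [ 0.5071 -0.2602  0.0806] min [ 0.504 -0.285  0.076] max [ 0.511 -0.239  0.086]
side 24 mean [ 0.508  -0.2696  0.0184] min [ 0.49  -0.282  0.015] max [ 0.523 -0.261  0.023]
top 48 mean [ 0.5071 -0.2629  0.0804] min [ 0.504 -0.286  0.075] max [ 0.511 -0.242  0.086]
top 1 mean [ 0.5218 -0.2687  0.013 ] min [ 0.522 -0.269  0.013] max [ 0.522 -0.269  0.013]
handletop ((564.1068115234375, 238.3686981201172), (28.080284118652344, 22.751543045043945), 3.8098530769348145) [0.56362188 0.23893962 0.18139542] [0.1793186  0.18354401]
collar plane 796 [0.01133357 0.03019355 0.10360111] [0.56138355 0.24201939 0.11727102]
```

Handle top at 0.184 m as at the start, collar level on the plate, and basket upright in the tray. Handing in.

```bash
python3 -c "
from rig import bot
print(bot.hand_in())"
```

```text
the job is handed in; nothing more can be done
None
```

The basket with the orange bar stands upright in the drip tray, the hook hangs in its holder by its collar, handle up and released, and the job is handed in at about 20 s of robot time; the final positions were checked from camera depth readings, and no verdict came back.

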